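Pack the full shaker

TASK

Two closed, look-alike grey shaker bottles stand on the pine shelf by the front door: one was filled for today's training, the other is nearly empty. Lift both, one after the other, to feel which is heavier before you decide, then stand the heavier one upright in the empty compartment of the white bottle carrier and leave the lighter one standing on the shelf. Set the bottles down rather than dropping them or knocking them over, and do not shift the carrier, the kettlebell, the key bowl or the hand gripper.

Things in the scene. Friction and masses are not known exactly. Their poses are not given: they have to be found in the camera images.
- shaker_1_mid (a point): Grey closed shaker bottle standing on the shelf, 200 mm tall: beaker 62 mm across at the foot, 72 mm at 142 mm height; black screw lid 77 mm across at 140 to 158 mm, shoulder up to 164 mm; on top a plain round cap 38 mm across, 164 to 200 mm, strong enough to lift the bottle by. This point is on its axis half-way up, 100 mm above the foot; z up.
- shaker_2_mid (a point): Grey closed shaker bottle standing on the shelf, 200 mm tall: beaker 62 mm across at the foot, 72 mm at 142 mm height; black screw lid 77 mm across at 140 to 158 mm, shoulder up to 164 mm; on top a plain round cap 38 mm across, 164 to 200 mm, strong enough to lift the bottle by. This point is on its axis half-way up, 100 mm above the foot; z up.
- shaker_1: The same bottle; origin at the centre of its foot, z up. Outwardly identical to the other; either may be the heavier. All-up weights lie between 0.15 and 0.75 kg and differ by at least 0.15 kg. The contents may rattle by a few mm.
- shaker_2: The same bottle; origin at the centre of its foot, z up. Outwardly identical to the other; either may be the heavier. All-up weights lie between 0.15 and 0.75 kg and differ by at least 0.15 kg. The contents may rattle by a few mm.
- carrier: Loose white plastic bottle carrier, about 1.2 kg, on the shelf: open box 215 mm long (its x), 115 mm wide (y), 110 mm tall, walls and floor 5 mm, a divider 94 mm high across the middle. A cork massage ball (65 mm) lies in the -x compartment; the +x one is empty. Origin at the centre of its underside, z up.
- free_cell (a point): Centre of the floor of the carrier's empty (+x) compartment, 5 mm above the shelf; axes as the carrier's. The compartment is 100 mm (x) by 105 mm (y) inside, its outer walls rise 105 mm above this point.
- pine_shelf: The fixed pine shelf, 610 mm deep (x), 1600 mm long (y), on which all these things stand; origin at the centre of its upper face, at height 0.
- kettlebell: Black cast-iron kettlebell, loose, about 6 kg, 120 mm in diameter and 190 mm tall to the top of its handle (which spans 130 mm along its y). Origin at the centre of its foot. A bystander.
- key_bowl: Steel bowl with keys, loose, 140 mm in diameter, 50 mm tall. Origin at the centre of its foot. A bystander.
- grip_trainer: Red spring hand gripper lying flat, loose, 155 mm (x) by 110 mm (y), 25 mm tall. Origin on its underside near the middle. A bystander.
Not all that is in view belongs to the job. Leave any orange or purple look-alike of the shaker_2 alone.

How it is judged:
On the way:
1. the lighter shaker is lifted at least 30 mm in the gripper while the heavier one still stands, untouched, on the shelf (the heavier may have been lifted and set back before this) (((height (world z) of shaker_1_mid above 0.13 m and contact force between the fingers and shaker_1 above 1 N and contact force between pine_shelf and shaker_2 above 3.9 N and contact force between the fingers and shaker_2 below 0.1 N and height (world z) of shaker_2_mid between 0.092 and 0.108 m and angle between shaker_2_mid's own z axis and vertical below 0.08 rad) or (height (world z) of shaker_2_mid above 0.13 m and contact force between the fingers and shaker_2 above 1 N and contact force between pine_shelf and shaker_1 above 3.9 N and contact force between the fingers and shaker_1 below 0.1 N and height (world z) of shaker_1_mid between 0.092 and 0.108 m and angle between shaker_1_mid's own z axis and vertical below 0.08 rad))), for 0.2 s.
At the end, for the whole second after the job is handed in: The heavier shaker stands upright (within 0.1 rad) on the floor of the carrier's empty compartment, its axis within 30 mm of the compartment's centre each way, the carrier level; the lighter one stands upright (within 0.08 rad) on the shelf; both at rest (((x of shaker_1_mid in the frame of free_cell between -0.03 and 0.03 m and y of shaker_1_mid in the frame of free_cell between -0.03 and 0.03 m and z of shaker_1_mid in the frame of free_cell between 0.09 and 0.108 m and angle between shaker_1_mid's own z axis and vertical below 0.1 rad and contact force between carrier and shaker_1 above 3.9 N and contact force between pine_shelf and shaker_2 between 0.8 and 3.9 N and height (world z) of shaker_2_mid between 0.092 and 0.108 m and angle between shaker_2_mid's own z axis and vertical below 0.08 rad and linear speed of each of shaker_1, shaker_2 below 0.03 m/s and angle between free_cell's own z axis and vertical below 0.05 rad) or (x of shaker_2_mid in the frame of free_cell between -0.03 and 0.03 m and y of shaker_2_mid in the frame of free_cell between -0.03 and 0.03 m and z of shaker_2_mid in the frame of free_cell between 0.09 and 0.108 m and angle between shaker_2_mid's own z axis and vertical below 0.1 rad and contact force between carrier and shaker_2 above 3.9 N and contact force between pine_shelf and shaker_1 between 0.8 and 3.9 N and height (world z) of shaker_1_mid between 0.092 and 0.108 m and angle between shaker_1_mid's own z axis and vertical below 0.08 rad and linear speed of each of shaker_2, shaker_1 below 0.03 m/s and angle between free_cell's own z axis and vertical below 0.05 rad))); the robot touches nothing.
It fails at once if a shaker is knocked over (leaning more than 45 degrees) (angle between any of shaker_1_mid, shaker_2_mid's own z axis and vertical above 0.785 rad).
It fails at once if a shaker is dropped (falls out of the fingers faster than 0.7 m/s) ((linear speed of shaker_1 above 0.7 m/s and contact force between the fingers and shaker_1 below 0.1 N) or (linear speed of shaker_2 above 0.7 m/s and contact force between the fingers and shaker_2 below 0.1 N)).
It fails at once if the carrier is shifted by more than 30 mm (distance of carrier from where it was at the start of the episode above 0.03 m).
It fails at once if the kettlebell, key bowl or hand gripper is shifted by more than 20 mm (distance of any of kettlebell, key_bowl, grip_trainer from where it was at the start of the episode above 0.02 m).
It also fails if it takes over 67 s, if anything falls off the work surface, if the arm or the gripper's body presses on something with over 40 N, if the wrist force passes 120 N, or if a joint passes its speed limit or range.

ROBOT

A 6-joint arm with a two-finger parallel gripper is mounted at the origin on the work surface. World frame = base frame: x ahead of the robot, y to its left, z up, the work surface at z = 0. Lengths are in m, angles in rad, forces in N, time in s.
With the tool pointing down it reaches from about 0.425 to 0.95 m from the base axis. Payload 14.7 kg.
Tool frame: the origin (TCP) lies midway between the tips of the shut fingers; the grasp point (between the pads) lies 19 mm behind it (robot.tcp_to_grasp is the distance from the TCP to the grasp point, in m); z points along the fingers, y is the line along which they close (so a half turn about z gives the same grasp; the last joint's range is limited). The gripper opens to 85 mm and grips with 20 to 120 N. Pads are 22 mm wide; open, the fingers measure 114 mm over their backs; the gripper's body (76 mm by 85 mm) begins 54 mm behind the grasp point. The pads swing forward as they close: fully open they stand 13 mm farther back than shut.
Start: joints at [1.06, 0.48, 1.596, -0, 1.065, -0.047], TCP at [0.291, 0.581, 0.231] pointing down, gripper open.
Joint ranges: [-2.75, 2.75], [-0.82, 2.05], [0.23, 2.67], [-1.56, 4.7], [0.09, 2.69], [-2.92, 2.92]. Speed limits (rad/s): [1.89, 1.89, 2.39, 3.01, 3.01, 3.01].

INTERFACE

Orientations are given as a 3x3 rotation matrix whose columns are the frame's x, y, z axes.
In Python, from station import robot, monitor, camera, ticket, cut_out gives the robot as it stands. Calls block until the motion is done:
- robot.move_pose(position, orientation): joint-space move of the TCP to a pose.
- robot.servo_line(position, orientation=None, speed=0.15): straight line of the TCP; orientation=None keeps the orientation; speed is the mean speed in m/s.
- robot.movej(angles): joint-space move.
- robot.gripper_to(opening): finger opening in m; the grip force is fixed at half the most; returns when the fingers have stopped.
- robot.dwell(seconds).
- robot.ik(position, orientation): joint angles nearest the present ones, or None.
- monitor.read_state(): the state.
- camera(name): name is "scene" or "side" or "wrist"; returns a dict with "pixels" (480x640x3 uint8, red, green, blue), "intrinsics" (3x3 intrinsics, pixels), "rvec" (rotation vector, rad) and "tvec" (3), from world to camera coordinates, as OpenCV has them; the wrist camera has in their place "hand_eye" (4x4, takes a point from camera to tool coordinates, whose origin is the TCP and whose axes are the flange's). Camera axes: x right, y down, z forward; pixel columns grow to the right and rows downward; lengths in m; the calibration is good to about 2 mm. A picture is of the moment at which its call begins: read the wrist's pose just before it. There is no depth.
A pose or a line that the arm cannot do raises robot.IKError and nothing moves.
- ticket.finish_job(): hands the job in; it is judged then, once.
Trained networks look in the newest picture that a camera, given by its name, has taken for a name from the list of things; names that differ only in an ending like _2 or _b are one class to them, and where a whole thing is asked for, a point or a joint stands for the part that bears it (a point fixed in the world has none). Each returns a list of dicts, best first, with "score" (0 to 1); they miss things now and then, are a little off and sometimes report something else, mostly with a low value. They report only what shows in the picture. A call takes as long as a camera call. They do not tell look-alikes from the thing itself.
- cut_out(thing, camera): "region" (480x640 bool, what is visible of it) and "pixel" ([column, row] in pixels, amid what is visible of it).
The state is a dict: "time_s": time; "joint_positions": joint angles; "joint_vel": joint speeds; "joint_efforts": joint torques, N m; "position": TCP position; "ee_rot": TCP orientation; "ft_force": force on the tool from outside, world axes, zero at the start; "wrist_torque": the same for the moment, N m; "opening": finger opening in m; "finger_force": force on a finger pad.
Only numpy, scipy, OpenCV 4.12 (cv2) and the standard library are available. Lean on these libraries where they do the work, as an engineer would, in place of code of your own. Each camera call takes 0.05 s, during which the arm holds its last target. There are 200 camera calls.

## Working session

There is one attempt and no reset: what is moved stays moved. The work goes in short steps, each a Python script; the robot and the scene stay as the last script left them, time stands still between calls to the robot, and variables do not carry over. Pictures are saved under pics/ and viewed, at most 10 in all, crops included, and the job is handed in when it is done.

```bash
mkdir -p pics; cat > h.py <<'E'
import numpy as np, cv2
from station import robot, monitor, camera, ticket, cut_out
def proj(c):
    R=cv2.Rodrigues(np.array(c["rvec"],float))[0]; t=np.array(c["tvec"],float).ravel()
    return np.array(c["intrinsics"],float),R,t
def ray(c,px):
    K,R,t=proj(c); d=R.T@np.linalg.inv(K)@np.array([px[0],px[1],1.]); return -R.T@t,d/np.linalg.norm(d)
def onplane(c,px,z):
    o,d=ray(c,px); return o+d*(z-o[2])/d[2]
def tri(r1,r2):
    (o1,d1),(o2,d2)=r1,r2
    s=np.linalg.lstsq(np.c_[d1,-d2],o2-o1,rcond=None)[0]
    a,b=o1+s[0]*d1,o2+s[1]*d2
    return (a+b)/2,np.linalg.norm(a-b)
def save(c,n): cv2.imwrite('pics/'+n,cv2.cvtColor(c["pixels"],cv2.COLOR_RGB2BGR))
E
python3 - <<'E'
from h import *
print(monitor.read_state()["time_s"])
for n in("scene","side"):
    c=camera(n); save(c,n+'.png'); print(n,ray(c,(320,240)))
    for th in("shaker_1","carrier","free_cell","kettlebell","key_bowl","grip_trainer"):
        for r in cut_out(th,n):
            m=r["region"]; ys,xs=np.nonzero(m)
            print(th,round(r["score"],2),np.round(r["pixel"]),xs.min(),xs.max(),ys.min(),ys.max(),m.sum())
E
```

```text
0.0
scene (array([ 1.25695326, -0.49127098,  0.69492404]), array([-0.65936291,  0.44998855, -0.60228802]))
shaker_1 0.94 [158. 296.] 129 188 245 351 4171
shaker_1 0.88 [174. 201.] 157 197 166 259 1865
shaker_1 0.76 [317. 202.] 294 331 159 250 2621
shaker_1 0.73 [116. 260.] 87 140 215 316 3310
shaker_1 0.59 [207. 250.] 178 226 198 298 3333
carrier 0.57 [412. 182.] 365 458 140 228 5775
free_cell 0.6 [410. 186.] 364 459 139 228 5859
kettlebell 0.87 [286. 332.] 254 326 272 384 6239
kettlebell 0.4 [378. 314.] 355 416 282 347 1536
grip_trainer 0.85 [392. 316.] 354 417 281 348 1794
side (array([ 0.37751736, -1.02482634,  0.79971607]), array([ 0.1441543 ,  0.78924177, -0.59692291]))
shaker_1 0.95 [225. 293.] 198 246 242 349 4025
shaker_1 0.87 [293. 359.] 266 319 302 419 4787
shaker_1 0.86 [370. 337.] 346 398 279 392 4524
shaker_1 0.68 [283. 209.] 265 304 162 257 2834
carrier 0.98 [260. 156.] 218 312 130 193 4903
free_cell 0.92 [260. 158.] 218 311 130 193 4859
kettlebell 0.95 [446. 276.] 410 479 220 322 5238
key_bowl 0.9 [379. 175.] 350 406 156 195 1757
grip_trainer 0.89 [405. 233.] 377 431 221 257 1026
grip_trainer 0.41 [444. 274.] 410 479 221 322 5117
grip_trainer 0.23 [282. 208.] 264 304 163 257 2851
```

View pics/scene.png

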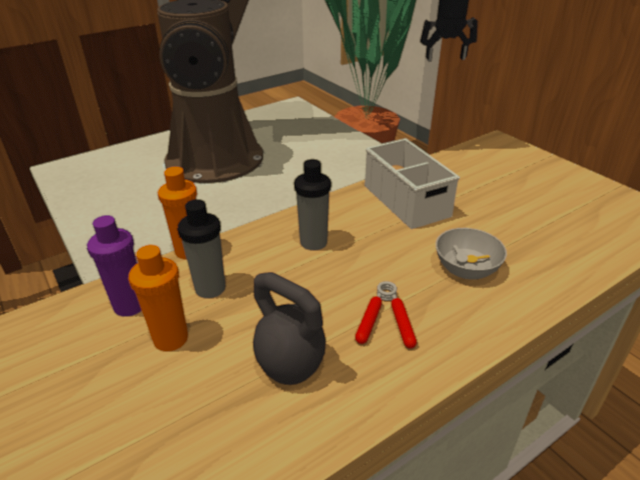

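View pics/side.png

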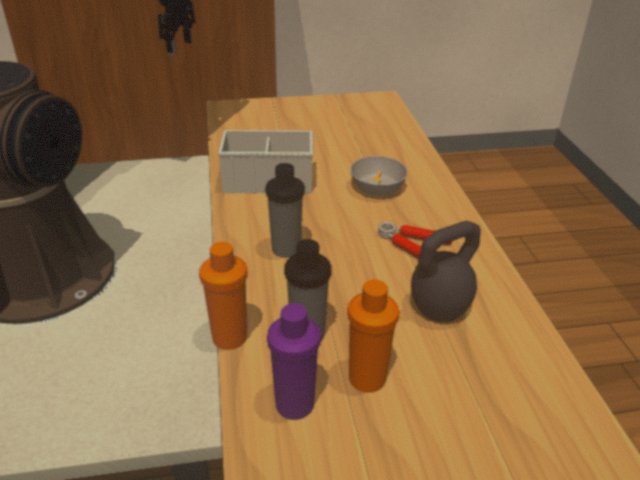

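Grey bottles: caps at scene (312,166) and (197,208), side (285,170) and (308,247). Two orange and one purple are decoys. The carrier is at scene (410,180), side (265,160), and the ball seems to lie in its nearer-to-robot half. Next I zoom in and triangulate.

```bash
python3 - <<'E'
from h import *
a=cv2.imread('pics/scene.png')[130:235,350:470]; b=cv2.imread('pics/side.png')[120:200,210:320]
a=cv2.resize(a,None,fx=3.3,fy=3.3,interpolation=cv2.INTER_CUBIC); b=cv2.resize(b,None,fx=3.6,fy=3.6,interpolation=cv2.INTER_CUBIC)
H=max(a.shape[0],b.shape[0]); o=np.zeros((H,a.shape[1]+b.shape[1],3),np.uint8); o[:a.shape[0],:a.shape[1]]=a; o[:b.shape[0],a.shape[1]:]=b
cv2.imwrite('pics/zoom.png',o); print(o.shape)
s=camera("scene"); d=camera("side")
for n,p,q in(("far",(312.5,165),(285.5,168)),("near",(196.5,207),(308.5,246))):
    print(n,tri(ray(s,p),ray(d,q)),onplane(s,p,.2),onplane(d,q,.2))
for p in((365,152),(410,141),(457,180),(413,192)): print('sc',onplane(s,p,.11))
for p in((221,133),(312,132),(313,150),(220,152)): print('sd',onplane(d,p,.11))
for n,p,q in(("kb",(290,340),(444,290)),("o1",(175,174),(222,248)),("o2",(150,253),(375,288)),("p",(105,224),(293,312)),("grip",(387,290),(388,230)),("bowl",(470,250),(379,172))): print(n,tri(ray(s,p),ray(d,q)))
c=camera("wrist"); print(c["hand_eye"],c["intrinsics"])
E
```

```text
(346, 792, 3)
far (array([0.49632466, 0.01186368, 0.19643207]), np.float64(0.0021347463252092596)) [0.50333965 0.00683335 0.2       ] [0.49557168 0.00779691 0.2       ]
near (array([ 0.50240315, -0.24093437,  0.19559627]), np.float64(0.0020234470043167595)) [ 0.5104594 -0.2441253  0.2      ] [ 0.50135846 -0.24507104  0.2       ]
sc [0.38689279 0.23794083 0.11      ]
sc [0.40649777 0.36709243 0.11      ]
sc [0.61023122 0.31910963 0.11      ]
sc [0.59114158 0.20562544 0.11      ]
sd [0.37855044 0.35401891 0.11      ]
sd [0.59947991 0.32860766 0.11      ]
sd [0.58717935 0.23683809 0.11      ]
sd [0.37249016 0.25745792 0.11      ]
kb (array([ 0.75628734, -0.21406713,  0.05359321]), np.float64(0.013131739593809122))
o1 (array([ 0.36465622, -0.22608328,  0.19484131]), np.float64(0.003793629821799587))
o2 (array([ 0.58411586, -0.35583205,  0.19566432]), np.float64(8.013130177058103e-05))
p (array([ 0.45759141, -0.38958116,  0.19439256]), np.float64(0.00360303034305206))
grip (array([0.7203879 , 0.02985638, 0.0145238 ]), np.float64(0.0029794757218545493))
bowl (array([0.74773698, 0.22466143, 0.04411355]), np.float64(0.0003189843159770623))
[[ 7.00763768e-04 -9.52192798e-01 -3.05496947e-01  7.87371400e-02]
 [ 9.99999261e-01  9.70734201e-04 -7.31800651e-04 -1.17870494e-03]
 [ 9.93371644e-04 -3.05496208e-01  9.52192775e-01 -1.43290899e-01]
 [ 0.00000000e+00  0.00000000e+00  0.00000000e+00  1.00000000e+00]] [[399.38863044   0.         320.57491843]
 [  0.         399.38863044 243.25616275]
 [  0.           0.           1.        ]]
```

View pics/zoom.png

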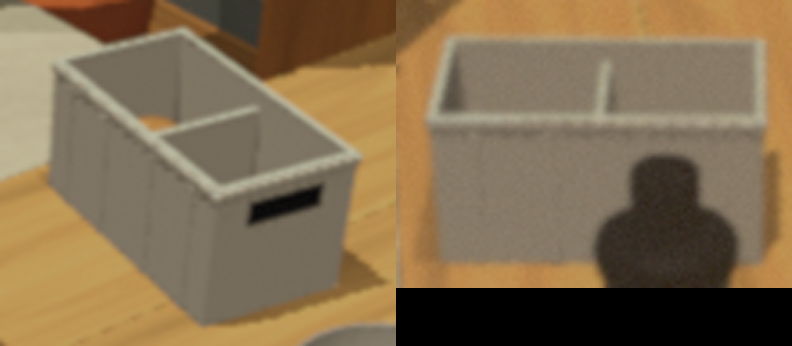

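The ball is in the small-x compartment, so the large-x half around (0.55, 0.27) is empty. Next I take close looks with the wrist camera over the carrier and both bottles.

```bash
cat >> h.py <<'E'
def Rd(yaw,s=1):  # tool down; closing line (tool y) turned by yaw from world y
    c,n=np.cos(yaw),np.sin(yaw); x=s*np.array([c,n,0]); z=np.array([0,0,-1.]); return np.c_[x,np.cross(z,x),z]
def wray(st,c,px):
    T=np.array(c["hand_eye"]); R=np.array(st["ee_rot"]); d=R@T[:3,:3]@np.linalg.inv(np.array(c["intrinsics"]))@np.array([px[0],px[1],1.])
    return R@T[:3,3]+np.array(st["position"]),d/np.linalg.norm(d)
def at(r,z): o,d=r; return o+d*(z-o[2])/d[2]
E
python3 - <<'E'
from h import *
import pickle
st=monitor.read_state(); print(np.round(st["ee_rot"],2))
for s in(1,-1): print(s,[None if (q:=robot.ik(p,Rd(0,s))) is None else np.round(q,2) for p in([.54,.27,.4],[.5,.01,.4],[.505,-.243,.4])])
s=1 if robot.ik([.5,.01,.4],Rd(0,1)) is not None else -1
out=[]
for n,p in(("car",[.5,.28,.38]),("far",[.5,.01,.38]),("near",[.505,-.243,.38])):
    robot.move_pose(p,Rd(0,s)); robot.dwell(.2); st=monitor.read_state(); c=camera("wrist"); out.append((n,st,c)); print(n,st["time_s"],np.round(st["joint_positions"],2))
    for r in cut_out("shaker_1" if n!="car" else "carrier","wrist")[:3]: print(round(r["score"],2),r["pixel"])
pickle.dump(out,open('w.pkl','wb'))
m=[cv2.cvtColor(o[2]["pixels"],cv2.COLOR_RGB2BGR) for o in out]
cv2.imwrite('pics/wcar.png',m[0]); cv2.imwrite('pics/wfar.png',m[1]); cv2.imwrite('pics/wnear.png',m[2])
E
```

```text
[[-0.89  0.45 -0.  ]
 [ 0.45  0.89  0.  ]
 [ 0.    0.   -1.  ]]
1 [array([ 0.41,  0.29,  1.47, -0.  ,  1.38,  1.98]), array([-0.04,  0.13,  1.69, -0.  ,  1.33,  1.53]), array([-0.5 ,  0.22,  1.57, -0.  ,  1.35,  1.07])]
-1 [array([ 0.41,  0.29,  1.47, -0.  ,  1.38, -1.16]), array([-0.04,  0.13,  1.69, -0.  ,  1.33, -1.61]), array([-0.5 ,  0.22,  1.57, -0.  ,  1.35, -2.07])]
car 2.925 [0.46 0.25 1.57 0.   1.32 2.03]
0.69 [311.8, 186.5]
far 4.275 [-0.04  0.14  1.72  0.    1.28  1.53]
0.94 [572.2, 193.9]
0.88 [533.9, 313.9]
0.63 [320.2, 204.7]
near 5.5667 [-0.5   0.23  1.6   0.    1.31  1.07]
0.98 [451.4, 116.2]
0.85 [72.7, 204.4]
0.67 [322.7, 206.3]
```

```bash
python3 - <<'E'
import cv2,numpy as np
a=[cv2.imread(f'pics/w{n}.png') for n in('far','near')]
o=np.hstack([cv2.resize(i[100:330,220:420],None,fx=2,fy=2,interpolation=cv2.INTER_CUBIC) for i in a]); cv2.imwrite('pics/caps.png',o)
E
```

```text
(no output)
```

View pics/caps.png

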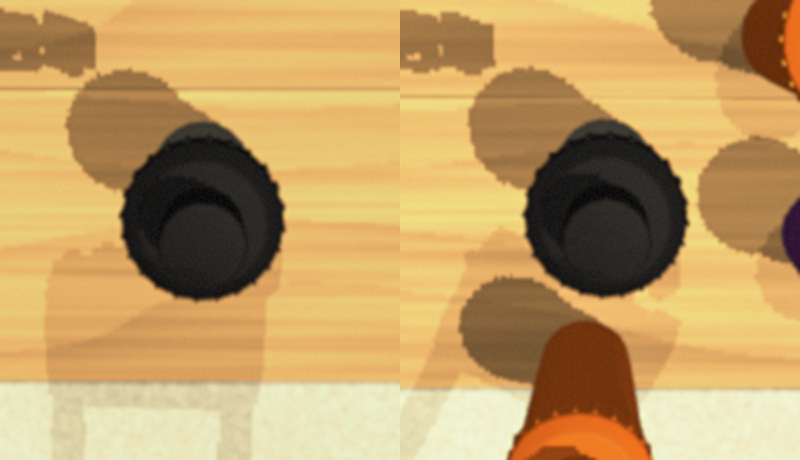

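View pics/wcar.png

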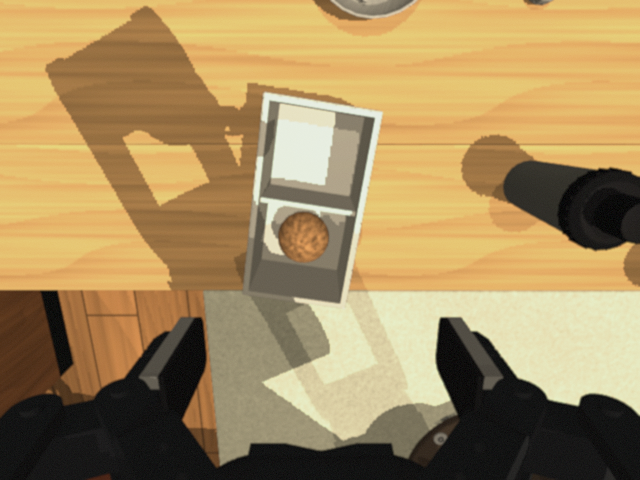

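Cap-top centres in the wrist view are (321.5,218.5) for the far bottle and (323.5,216.5) for the near one. The carrier rim corners are (265,93), (382,111), (344,303) and (245,291), with the ball in the lower (-x) cell and the upper one empty. Now I compute positions and lift the far bottle.

```bash
python3 - <<'E'
from h import *
import pickle,json
out=pickle.load(open('w.pkl','rb')); s=camera("scene"); P={}
for (n,st,c),p,l,q in zip(out[1:],((321.5,218.5),(323.5,216.5)),((321.5,209),(323,208)),((312.5,165),(196.5,207))):
    r=wray(st,c,p); print(n,at(r,.2),at(wray(st,c,l),.158),tri(r,ray(s,q))); P[n]=list(at(r,.2)[:2])
n,st,c=out[0]
C=np.array([at(wray(st,c,p),.11)[:2] for p in((265,93),(382,111),(344,303),(245,291))]); print(C)
m=C.mean(0); u=(C[0]+C[1]-C[2]-C[3])/2; print("len",np.linalg.norm(u),"wid",np.linalg.norm(C[0]-C[1]),np.linalg.norm(C[2]-C[3]))
u/=np.linalg.norm(u); P["car"]=list(m); P["cell"]=list(m+u*.0525); P["yaw"]=float(np.arctan2(u[1],u[0])); print(P)
tr=[tri(wray(st,c,p),ray(s,q)) for p,q in(((265,93),(458.5,177.6)),((382,111),(415.8,189)))]; print(tr)
json.dump(P,open('P.json','w'))
E
```

```text
far [0.49524737 0.00912372 0.2       ] [0.4936815  0.00900074 0.158     ] (array([0.49516061, 0.0103477 , 0.19553321]), np.float64(0.0032098005397160696))
near [ 0.50211721 -0.2453154   0.2       ] [ 0.49981591 -0.24518095  0.158     ] (array([ 0.501685  , -0.24341898,  0.19491395]), np.float64(0.004204548195060311))
[[0.59709464 0.33310742]
 [0.58072487 0.21890684]
 [0.37255316 0.25213517]
 [0.38738208 0.36430903]]
len 0.21141102392858105 wid 0.11536784880453775 0.11314977487093009
{'far': [np.float64(0.4952473748350588), np.float64(0.009123717196586245)], 'near': [np.float64(0.5021172121345439), np.float64(-0.2453154037283131)], 'car': [np.float64(0.4844386863160456), np.float64(0.29211461764679836)], 'cell': [np.float64(0.5363255841154696), np.float64(0.2841146278497972)], 'yaw': -0.15297671731153664}
[(array([0.59854552, 0.33485544, 0.10527583]), np.float64(0.0033156119487902)), (array([0.58214349, 0.21989361, 0.10841738]), np.float64(0.0037065534849005694))]
```

```bash
cat >> h.py <<'E'
import json
P=json.load(open('P.json')) 
def fz(n=8):
    v=[]
    for _ in range(n): robot.dwell(.04); v.append(monitor.read_state()["ft_force"])
    return np.round(np.mean(v,0),2)
def pick(n,zt=.167):
    x,y=P[n]; R=Rd(0)
    robot.move_pose([x,y,.30],R); f0=fz()
    robot.servo_line([x,y,zt],speed=.12); robot.gripper_to(.02)
    st=monitor.read_state(); print("grip",st["opening"],st["finger_force"],st["ft_force"])
    robot.servo_line([x,y,zt+.07],speed=.08); robot.dwell(.3); f1=fz()
    st=monitor.read_state(); print(n,"t",st["time_s"],"f0",f0,"f1",f1,"kg",(f0-f1)[2]/9.81,"op",st["opening"],"wt",np.round(st["wrist_torque"],2))
E
python3 - <<'E'
from h import *
pick("near"); c=camera("side"); save(c,'lift1.png')
E
```

```text
grip 0.03671119876354982 59.664340952876955 [-1.02908361  3.7629052   6.12328455]
near t 9.9 f0 [ 0.24 -0.06  0.02] f1 [ 0.14  0.37 -4.94] kg 0.5056065239551478 op 0.036278901501360206 wt [-0.06 -0.    0.01]
```

View pics/lift1.png

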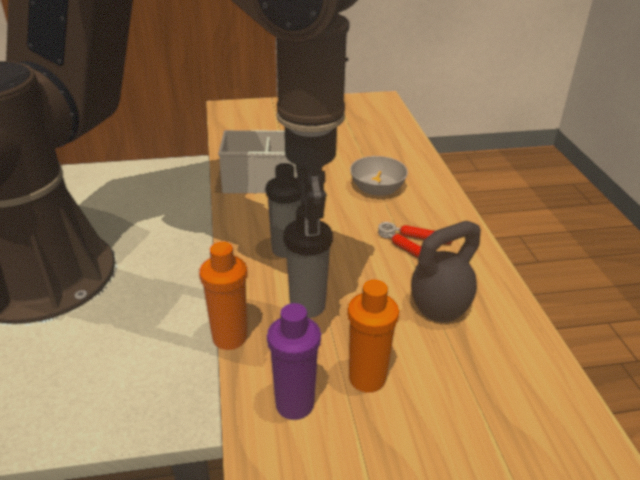

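The near bottle hangs upright in the gripper and weighs about 0.51 kg. I set it back and weigh the far one.

```bash
cat >> h.py <<'E'
def setdown(x,y,z):
    robot.servo_line([x,y,z+.012],speed=.1)
    while z>0.12:
        robot.servo_line([x,y,z],speed=.03); f=monitor.read_state()["ft_force"][2]
        if f>-1.: break
        z-=.001
    print("down z",z,"f",f)
    robot.gripper_to(.075); robot.servo_line([x,y,.30],speed=.15); robot.dwell(.1)
    print("t",monitor.read_state()["time_s"])
E
python3 - <<'E'
from h import *
setdown(*P["near"],.168)
pick("far"); c=camera("scene"); save(c,'lift2.png')
E
```

```text
down z 0.167 f 4.489349447756374
t 13.0583
grip 0.036185441483526426 59.70410184469074 [-0.48839575  2.18955545  8.92498689]
far t 17.7417 f0 [ 0.13 -0.21  0.18] f1 [-0.07  0.12 -2.95] kg 0.3190621814475026 op 0.03614401741266979 wt [-0.03  0.   -0.02]
```

View pics/lift2.png

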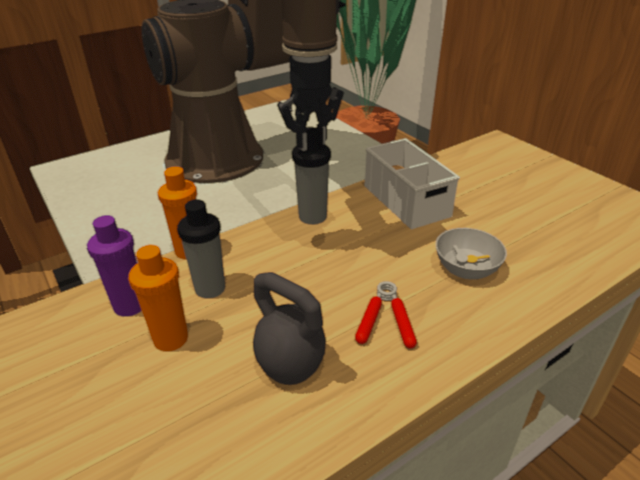

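The far bottle is lifted cleanly and weighs about 0.32 kg, so the near one is heavier. I set the far one back and carry the near one to the carrier cell.

```bash
python3 - <<'E'
from h import *
setdown(*P["far"],.168)
pick("near")
x,y=P["near"]; cx,cy=P["cell"]
robot.servo_line([x,y,.43],speed=.15)
robot.servo_line([cx,cy,.43],speed=.2)
robot.servo_line([cx,cy,.31],speed=.12); robot.dwell(.2)
print(fz(),monitor.read_state()["opening"],monitor.read_state()["time_s"])
a=camera("side")["pixels"];b=camera("scene")["pixels"]
o=np.hstack([cv2.resize(i[y0:y0+260,x0:x0+260],(400,400)) for i,x0,y0 in((a,140,30),(b,280,0))])
cv2.imwrite('pics/over.png',o[...,::-1])
E
```

```text
down z 0.167 f 10.678233966751753
t 20.9
grip 0.03616194720825433 59.75495120510459 [-1.31968533  2.41938064  8.60082431]
near t 25.5833 f0 [ 0.26 -0.22 -0.01] f1 [-0.04  0.09 -4.99] kg 0.5076452599388379 op 0.036539240269862404 wt [ 0.04  0.03 -0.01]
[-0.14  0.29 -5.04] 0.036347328841881514 31.5
```

View pics/over.png

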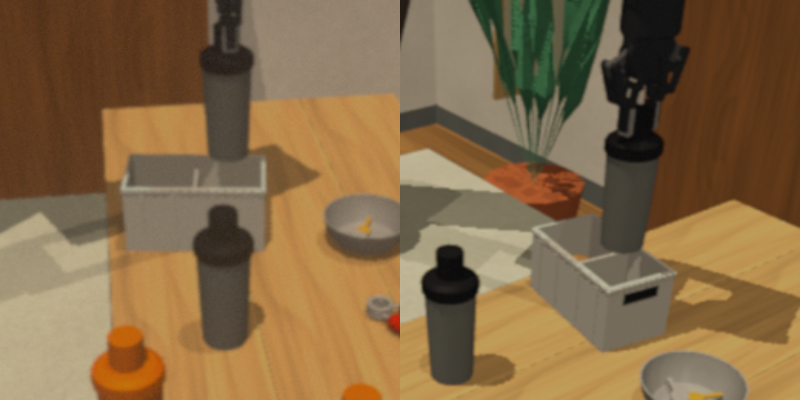

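The bottle hangs above the large-x cell, upright and about centred, and the far bottle stands on the shelf. I lower it while watching for side contact.

```bash
python3 - <<'E'
from h import *
cx,cy=P["cell"]; ok=True
for z in np.arange(.29,.189,-.02):
    robot.servo_line([cx,cy,z],speed=.08); f=np.array(monitor.read_state()["ft_force"])
    print(round(z,3),np.round(f,1))
    if abs(f[:2]).max()>4 or f[2]>-2: ok=False; print("contact"); break
if ok:
    setdown(cx,cy,.174)
    robot.servo_line([cx,cy,.40],speed=.2)
    robot.move_pose([.5,.14,.42],Rd(0)); robot.dwell(.3)
    st=monitor.read_state(); w=camera("wrist"); s=camera("scene"); print(st["time_s"],st["ft_force"])
    o=np.hstack([cv2.resize(i,(400,300)) for i in(w["pixels"],s["pixels"])]); cv2.imwrite('pics/end.png',o[...,::-1])
E
```

```text
0.29 [ 0.4  1.3 -4.7]
0.27 [ 0.3  0.3 -5.4]
0.25 [ 0.2  0.8 -5.5]
0.23 [ 0.3 -0.1 -5.1]
0.21 [-0.1  0.4 -4.2]
0.19 [ 0.2  0.6 -4.8]
down z 0.172 f 5.23444011681618
t 36.8583
38.4583 [ 0.37874861 -0.66373369 -0.85156031]
```

View pics/end.png

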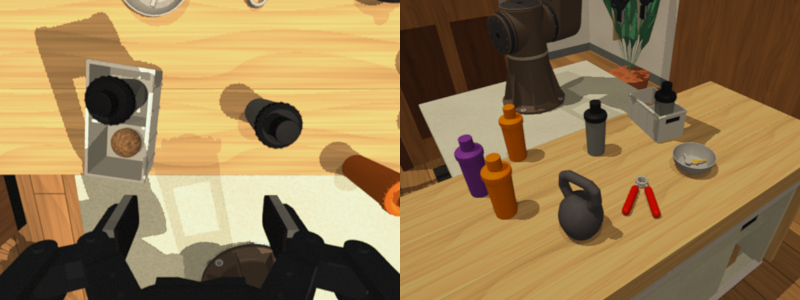

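The heavier bottle stands upright in the empty cell, the lighter one stands on the shelf, the other things are where they were, and the arm is clear.

```bash
python3 -c "
from h import *
print(ticket.finish_job())"
```

```text
the job is handed in; nothing more can be done
None
```

I weighed both bottles, stood the heavier one (about 0.51 kg) upright in the carrier's empty compartment and set the lighter one (about 0.32 kg) back on the shelf; the job is handed in, but no verdict came back.

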